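# Fit the spacer and press the hub cap onto the trolley wheel's axle

### The job

Finish fitting the trolley wheel that lies on its upright stub axle: put the steel spacer ring that fits the axle over it so that it lies flat on the hub, and let go of it. Then set the grey plastic hub cap on the end of the axle and press it straight down until it clicks, and keep pressing past the click until it is fully home on the spacer. Finish while still pressing the cap down firmly with the hand on it; leave all the other things on the bench where they are.

Things in the scene. Friction and masses are not known exactly. Their poses are not given: they have to be found in the camera images.
- axle_tip (a point): centre of the flat top end (10 mm across) of the upright steel stub axle, 87 mm above the bench, z up. From the tip down it widens as a cone over 9 mm to its full 20 mm; a groove 15 mm across lies 13 to 19 mm below the tip, for the cap's teeth to snap into. It stands 31 mm out of the wheel's hub
- hub_face (a point): centre, on the axle line, of the flat hub face (48 mm across, 56 mm above the bench) of the trolley wheel: 160 mm across, black tyre (top 50 mm above the bench), grey ribbed plastic centre, lying flat over a dark 135 x 100 mm plate fixed to the bench, free to turn on the axle. The spacer goes on this face
- spacer_center (a point): centre (4 mm up) of the spacer: loose plain steel ring, 40 mm outside, 25 mm hole, 8 mm thick, about 50 g, lying flat on the bench, z up. Home: flat on the hub face, its centre 27 mm below the axle tip
- cap_center (a point): centre (14 mm up) of the hub cap: loose grey plastic cup with closed domed top, lying mouth down, z up; 40 mm across, 28 mm high, about 30 g. Bore 25 mm wide, 25 mm deep, with four small sprung teeth inside. Home: mouth rim on the spacer, cap centre 9 mm below the axle tip
- cap_mouth (a point): centre of the cap's open mouth (its underside). Pushed on, the teeth (8 mm above the mouth) meet the axle's cone about 10 mm short of home; the push rises to 6 to 10 N between 8 and 5 mm short of home, drops as the teeth pass the bead (the click); a few mm on, the rim stops hard on the spacer
- washer: small steel washer, 28 mm across, 14 mm hole, 5 mm thick; too small for the axle; not needed; origin at its underside's centre
- bottle_cap: white plastic screw cap of a bottle, 38 mm across, 16 mm high; not needed; origin at its underside's centre
- can_a: flattened aluminium drink can, a crumpled disc 66 mm across, 28 mm high; not needed; origin at its underside's centre
- can_b: a second flattened can like the first; not needed
- jar: clear glass jar, 82 mm across, 115 mm high, open, upright; not needed; origin at its underside's centre, z up
- flowerpot: terracotta flowerpot, 90 mm across, 85 mm high, upright; not needed; origin at its underside's centre, z up
- spanner: steel spanner 190 mm long lying on the bench nearest the robot; not needed; origin at the middle of its underside
There are look-alikes about, which are no part of the job. Leave any black or pink look-alike of the part that bears spacer_center alone.

How it is judged:
On the way, in this order (a step that is already met when the one before it is completed fails the run):
1. the spacer lies flat on the hub face round the axle, and is let go (horizontal distance between spacer_center and axle_tip below 0.005 m and z of spacer_center in the frame of axle_tip below -0.0247 m and angle between spacer_center's own z axis and vertical below 0.1 rad and contact force between the fingers and spacer below 0.2 N), for 0.2 s.
2. the cap has clicked past the axle's bead and is pressed fully home on the spacer (horizontal distance between cap_center and axle_tip below 0.004 m and z of cap_center in the frame of axle_tip below -0.0075 m and contact force between cap and spacer above 3 N), for 0.3 s.
At the end, for the whole second after the job is handed in: Spacer flat on the hub round the axle (5 mm off-centre, 2.5 mm height, 0.1 rad); cap snapped home on it (4 mm off-centre, 1.7 mm height, 0.1 rad); the hand still on the cap, pressing it onto the spacer with over 3 N through the last second (all of step 2 and horizontal distance between spacer_center and axle_tip below 0.005 m and z of spacer_center in the frame of axle_tip below -0.0247 m and angle between each of spacer_center, cap_center's own z axis and vertical below 0.1 rad and z of cap_center in the frame of axle_tip above -0.0125 m and contact force between any of the fingers, the arm and cap above 2 N); the arm keeps its last pose, push and grip.
It fails at once if a bystander is shifted by more than 30 mm (distance of any of washer, bottle_cap, can_a, can_b, jar, flowerpot, spanner from where it was at the start of the episode above 0.03 m).
It fails at once if the jar or the flowerpot is tipped over (angle between any of jar, flowerpot's own z axis and vertical above 0.35 rad).
It also fails if it takes over 61 s, if anything falls off the work surface, if the arm or the gripper's body presses on something with over 40 N, if the wrist force passes 120 N, or if a joint passes its speed limit or range.

### The arm

A 6-joint arm with a two-finger parallel gripper is mounted at the origin on the work surface. World frame = base frame: x ahead of the robot, y to its left, z up, the work surface at z = 0. Lengths are in m, angles in rad, forces in N, time in s.
With the tool pointing down it reaches from about 0.35 to 0.875 m from the base axis. Payload 4.2 kg.
Tool frame: the origin (TCP) lies midway between the tips of the shut fingers; the grasp point (between the pads) lies 19 mm behind it (arm.hold_point_z is the distance from the TCP to the grasp point, in m); z points along the fingers, y is the direction in which the jaws open and shut (so a half turn about z gives the same grasp; the last joint's range is limited). The gripper opens to 85 mm and grips with 20 to 120 N. Pads are 22 mm wide; open, the fingers measure 114 mm over their backs; the gripper's body (76 mm by 85 mm) begins 54 mm behind the grasp point. The pads swing forward as they close: fully open they stand 13 mm farther back than shut.
Start: joints at [-0.875, 0.385, 0.008, 0, -1.194, -0.259], TCP at [0.264, -0.566, 0.231] pointing down, gripper open.
Joint ranges: [-3.14, 3.14], [-1.21, 2.06], [-1.07, 1.41], [-3.16, 2.05], [-2.99, -0.16], [-3.1, 3.1]. Speed limits (rad/s): [2.79, 2.79, 3.14, 3.14, 3.14, 3.14].

### API

Orientations are given as a unit quaternion [w, x, y, z].
In Python, from station import arm gives the robot as it stands.
- The arm moves only by the tool move_arm, never from a script. Its argument "motion" is a list of rows, each a list of 2 entries, a list of its own where there are three numbers: the shift along the tool's x, y, z in mm, then the turn, a rotation vector about the tool's x, y, z in rad. In form: [[[x, y, z], [rx, ry, rz]], ...]. A call has 1 to 10 rows; each row is the pose to reach, as a shift and turn from the pose measured when the call began, along the tool's axes at that moment; what a row does not reach only later rows make up. A row lasts 1/10 s, in which the tool goes at most 50 mm and 8.59 degrees, less where a joint would pass 70% of its speed; a pose out of reach is approached as far as the arm can. A call with a gripper value outside its range is refused whole. "hand" is the finger opening in mm, from 0 to 85.4, set as the call begins (left out, the last holds). The fingers move at their own pace and stop on an object; "force" is the grip in N (left out, the last holds). Time passes only in rows, so rows that repeat a pose let the fingers close. It gives the time, the measured TCP pose, the force and the opening at its end, in the units of the state.
- arm.sense(): the state, without advancing time (a new reading comes with each control period).
- arm.capture(name): name is "scene" or "top"; returns a dict with "frame" (384x512x3 uint8, blue, green, red), "camera_matrix" (3x3 intrinsics, pixels), "rvec" (rotation vector, rad) and "tvec" (3), from world to camera coordinates, as OpenCV has them. Camera axes: x right, y down, z forward; pixel columns grow to the right and rows downward; lengths in m; the calibration is good to about 2 mm. A picture is of the moment at which its call begins. There is no depth.
- arm.hand_in(): hands the job in, once; it reports no verdict.
The state is a dict: "t": time; "joints": joint angles; "qvel": joint speeds; "joint_efforts": joint torques, N m; "tcp_pos": TCP position; "eef_rot": TCP orientation; "force": force on the tool from outside, world axes, zero at the start; "torque": the same for the moment, N m; "gripper_width": finger opening in m.
Only numpy, scipy, OpenCV 4.12 (cv2) and the standard library are available. Lean on these libraries where they do the work, as an engineer would, in place of code of your own. Each camera call takes 0.05 s, during which the arm holds its last target.

## Working session

There is one attempt and no reset: what is moved stays moved. The work goes in short steps, Python scripts to look and compute and a tool call to move; the robot and the scene stay as the last step left them, time stands still between calls to the robot, and variables do not carry over. Pictures are saved under pics/ and viewed, and the job is handed in when it is done.

Besides the shell and the picture viewer there is one more tool, called after "Emit:" in YAML: its name, and indented under it one key for each argument. move_arm: Moves the arm, as the interface text tells. Its arguments: {"type":"object","properties":{"motion":{"type":"array"},"hand":{"type":"number"},"force":{"type":"number"}},"required":["motion"]}

```bash
ls; mkdir -p pics; python3 - <<'E'
from station import arm
import cv2,numpy as np,json
for n in("scene","top"):
    c=arm.capture(n)
    cv2.imwrite(f"pics/{n}0.png",c["frame"])
    print(n,np.array(c["camera_matrix"]).tolist(),np.array(c["rvec"]).ravel(),np.array(c["tvec"]).ravel())
print(arm.sense(),arm.hold_point_z)
E
```

```text
pics
scene [[467.575122565737, 0.0, 259.0805404071005], [0.0, 467.575122565737, 186.60416982524845], [0.0, 0.0, 1.0]] [ 1.50796765  2.02507709 -0.87918907] [ 0.19947765 -0.3231503   1.55453168]
top [[483.9656153510284, 0.0, 256.3934013941416], [0.0, 483.9656153510284, 195.46047271721702], [0.0, 0.0, 1.0]] [ 2.19284555 -2.1803188   0.06886451] [-0.03689723  0.59379155  1.18631122]
{'t': 0.1, 'joints': array([-8.75407648e-01,  3.85485544e-01,  6.76057061e-03, -4.40997237e-04,
       -1.19402293e+00, -2.58590104e-01]), 'qvel': array([ 1.28604723e-04, -5.51214595e-03,  4.07433964e-03,  6.62960398e-04,
       -6.95051597e-05,  4.59852117e-07]), 'joint_efforts': array([-5.18300494e-04, -3.93319738e+01,  1.88929814e+01,  4.19787839e+00,
       -2.58906031e-03,  1.69005236e-07]), 'tcp_pos': array([ 0.2641861 , -0.56583479,  0.23032579]), 'eef_rot': array([-2.65915474e-04, -2.16587710e-01,  9.76262654e-01,  9.60968629e-04]), 'force': array([-0.30743516, -0.54455195,  0.73555944]), 'torque': array([-0.05766242, -0.00293304,  0.00056515]), 'gripper_width': 0.08554176450740385} 0.0187
```

View pics/scene0.png

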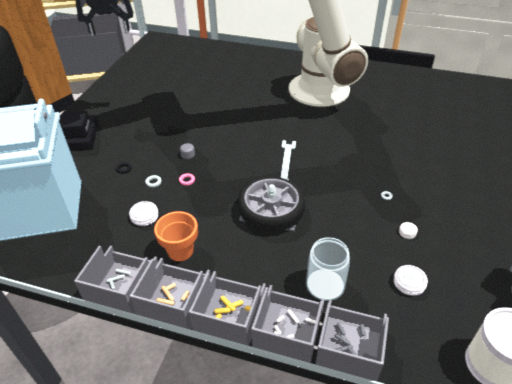

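View pics/top0.png

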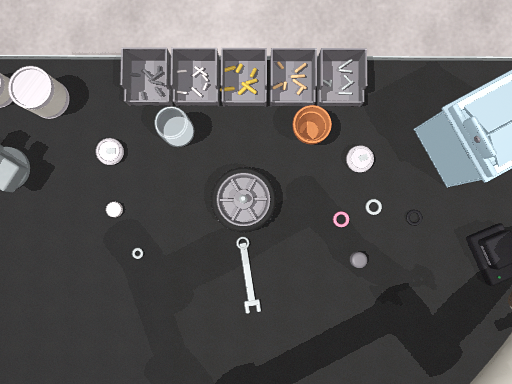

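The scene view shows the wheel at (272,200), the steel spacer at (153,181), the cap at (187,151), the pink ring at (187,180) and the black ring at (123,168). In the top view the wheel is at (244,199), the spacer at (373,207) and the cap at (359,260). The washer is at (138,253), well away on the other side.

```bash
cat > h.py <<'E'
import cv2,numpy as np
from station import arm
def cap(n,save=None):
    c=arm.capture(n); c["R"]=cv2.Rodrigues(np.array(c["rvec"],float))[0]; c["t"]=np.array(c["tvec"],float).ravel(); c["K"]=np.array(c["camera_matrix"],float)
    if save: cv2.imwrite(save,c["frame"])
    return c
def plane(c,uv,z):
    d=c["R"].T@np.linalg.inv(c["K"])@np.array([uv[0],uv[1],1.]); o=-c["R"].T@c["t"]
    return o+d*(z-o[2])/d[2]
def proj(c,p):
    q=c["K"]@(c["R"]@np.asarray(p,float)+c["t"]); return q[:2]/q[2]
def crop(c,x,y,w,h,s,f): cv2.imwrite(f,cv2.resize(c["frame"][y:y+h,x:x+w],None,fx=s,fy=s,interpolation=cv2.INTER_NEAREST))
E
python3 - <<'E'
from h import *
s=cap("scene");t=cap("top")
def blobs(c,box,thr,ch=None):
    x,y,w,h=box; g=c["frame"][y:y+h,x:x+w].astype(int); m=(g.min(2)>thr).astype(np.uint8)
    n,l,st,ce=cv2.connectedComponentsWithStats(m)
    cs,_=cv2.findContours(m,cv2.RETR_EXTERNAL,cv2.CHAIN_APPROX_NONE)
    for k in cs:
        if len(k)<8: continue
        f=np.zeros_like(m);cv2.drawContours(f,[k],-1,1,-1);M=cv2.moments(f,True)
        yield (M['m10']/M['m00']+x,M['m01']/M['m00']+y,M['m00'],cv2.boundingRect(k))
for nm,c,box,thr,z in[("sp top",t,(362,195,24,24),110,.006),("cap top",t,(345,247,28,28),70,.02),("sp sc",s,(142,172,22,18),110,.005),("cap sc",s,(176,140,22,22),70,.014),("pinktop",t,(330,208,22,24),90,.006)]:
    for b in blobs(c,box,thr): print(nm,np.round(b[:3],1),b[3],plane(c,b[:2],z).round(4))
crop(t,204,159,80,80,7,"pics/t_w.png");crop(s,232,165,80,70,8,"pics/s_w.png")
crop(t,325,195,60,80,7,"pics/t_p.png");crop(s,110,135,90,60,8,"pics/s_p.png")
print(-t["R"].T@t["t"],-s["R"].T@s["t"])
E
```

```text
sp top [373.3 206.6 208. ] (3, 4, 17, 16) [ 0.5686 -0.3276  0.006 ]
cap top [358.1 259.5 227. ] (5, 5, 17, 16) [ 0.4369 -0.2853  0.02  ]
sp sc [153.  180.5 162. ] (3, 3, 17, 12) [ 0.5667 -0.328   0.005 ]
cap sc [187.3 150.2 201. ] (4, 3, 15, 16) [ 0.4345 -0.2861  0.014 ]
pinktop [340.7 218.9 201. ] (3, 3, 16, 16) [ 0.5371 -0.2454  0.006 ]
[ 0.51472626 -0.03712998  1.22268654] [1.34812203 0.20880856 0.83651192]
```

View pics/t_w.png

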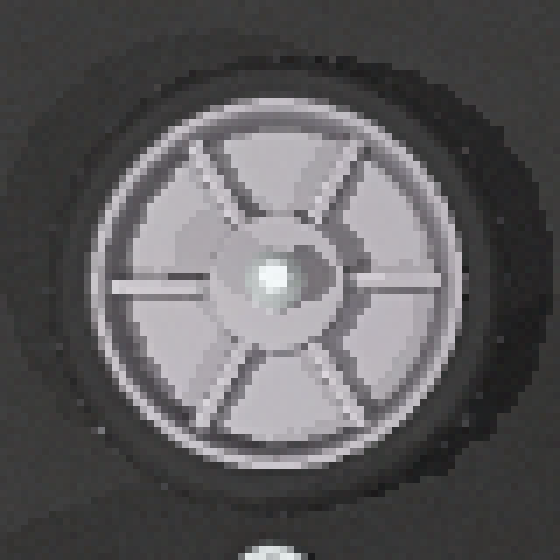

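View pics/s_w.png

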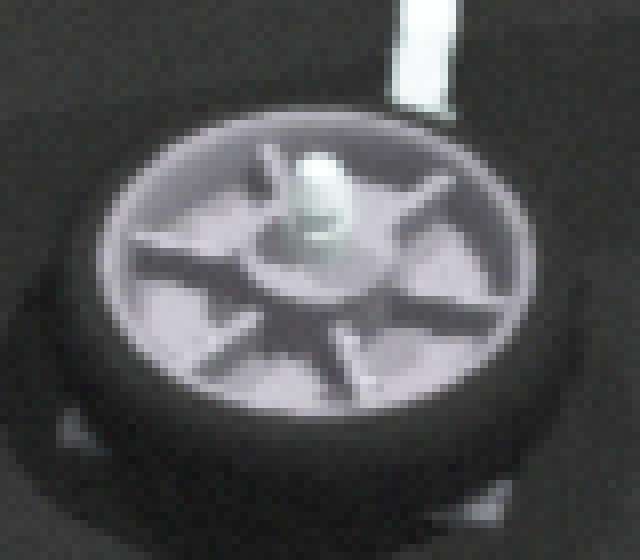

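View pics/t_p.png

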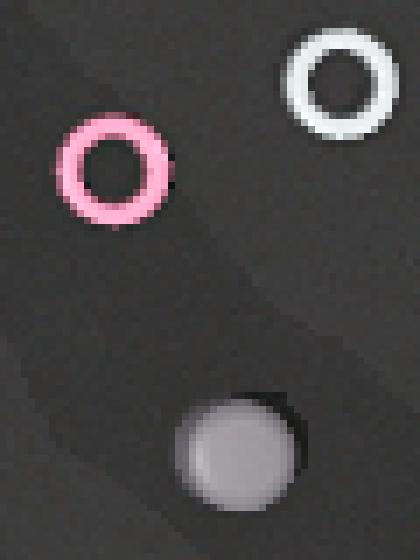

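View pics/s_p.png

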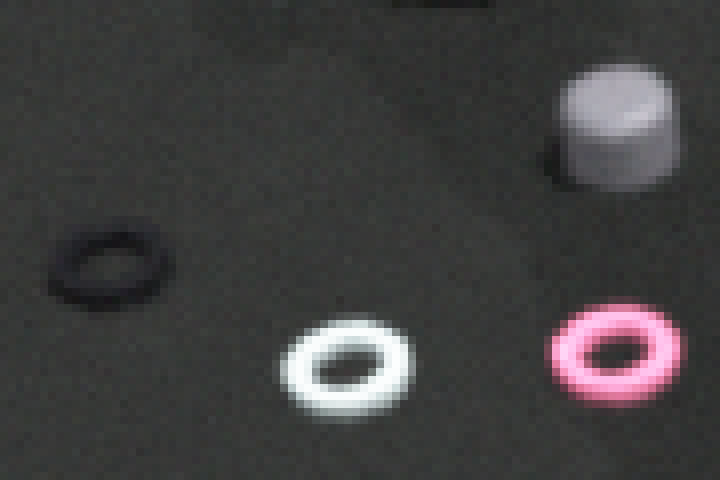

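```bash
python3 - <<'E'
from h import *
s=cap("scene");t=cap("top")
# top: grey rim outer contour
x,y,w,h=204,159,80,80
g=t["frame"][y:y+h,x:x+w].astype(int).min(2)
m=(g>95).astype(np.uint8); cs,_=cv2.findContours(m,cv2.RETR_EXTERNAL,cv2.CHAIN_APPROX_NONE)
k=max(cs,key=cv2.contourArea); e=cv2.fitEllipse(cv2.convexHull(k)); ce=np.array(e[0])+[x,y]; print("rim top",ce,e[1]); 
for z in(.045,.05,.056): print(z,plane(t,ce,z).round(4), np.mean(e[1])/484*(1.2227-z))
g2=t["frame"][190:210,232:254].astype(int).min(2); print(t["frame"][190:208,234:252].min(2))
x,y,w,h=236,172,70,50
g=s["frame"][y:y+h,x:x+w].astype(int).min(2)
m=(g>95).astype(np.uint8); cs,_=cv2.findContours(m,cv2.RETR_EXTERNAL,cv2.CHAIN_APPROX_NONE)
k=max(cs,key=cv2.contourArea); e=cv2.fitEllipse(cv2.convexHull(k)); ce=np.array(e[0])+[x,y]; print("rim sc",ce,e[1])
for z in(.045,.05,.056): print(z,plane(s,ce,z).round(4))
print(s["frame"][182:198,264:280].min(2))
for uv in[(242.9,198.7)]: print(plane(t,uv,.087).round(4))
for uv in[(272.2,186)]: print(plane(s,uv,.083).round(4))
E
```

```text
rim top [243.05002975 198.98563004] (53.179386138916016, 53.7393684387207)
0.045 [ 0.5835 -0.0011  0.045 ] 0.1300808029608293
0.05 [ 0.5832 -0.0012  0.05  ] 0.1295285366665233
0.056 [ 0.5829 -0.0014  0.056 ] 0.12886581711335615
[[168 163 120 195 164 128 164 189 184 187 185 184 160  89 114 196  90 111]
 [169 169 165 124 175 184 184 182 181 180 180 179 182 189 176 119 110 115]
 [169 168 161 169 168 168 182 181 181 180 179 179 181 182 182 185 125 112]
 [168 161 172 167 166 165 166 183 181 181 182 183 181 183 182 184 183 124]
 [167 163 169 169 167 168 167 166 155 172 174 180 106 108 121 184 183 180]
 [146 173 170 169 169 167 166 154 150 140 134 123 110 114 112 121 183 182]
 [167 171 170 169 169 171 173 175 207 203 174 132 124 114 114 113 122 182]
 [183 171 170 171 170 176 187 233 242 242 240 140 136 116 114 115 113 125]
 [190 172 171 169 170 182 193 244 242 241 239 171 144 129 114 115 113 125]
 [192 186 170 170 171 185 193 220 241 243 241 154 149 136 115 116 114 128]
 [190 188 186 170 171 181 192 197 225 212 192 165 155 122 113 114 124 188]
 [183 188 188 186 185 171 196 190 185 180 172 1
[... 1075 characters left out ...]
8 214 228 233 234 225 198 183 171 169]
 [102 108 155 188 175 183 192 207 222 231 233 225 207 200 194 198]
 [139 172 195 189 177 181 192 205 218 223 229 226 205 201 197 200]
 [183 190 195 188 170 154 176 197 203 201 211 227 210 203 203 202]
 [192 171 139 152 155 136 139 148 155 172 203 222 209 199 201 202]
 [170 132 116 133 142 133 140 151 161 188 213 213 202 199 199 198]
 [131 117 114 117 133 140 178 211 212 203 196 190 197 200 198 200]
 [119 112 116 118 129 134 141 160 164 173 176 174 190 198 196 199]
 [126 111 112 121 123 131 137 138 150 164 172 176 174 178 187 197]
 [167 128 123 123 125 137 133 142 150 160 167 168 174 174 175 185]]
[ 0.5817 -0.002   0.087 ]
[5.786e-01 1.000e-04 8.300e-02]
```

```bash
python3 - <<'E'
from h import *
s=cap("scene");t=cap("top")
a=plane(t,(242.7,198.1),.087);b=plane(s,(271.5,185.3),.087);print(a,b)
P=lambda c:c["K"]@np.c_[c["R"],c["t"]]
X=cv2.triangulatePoints(P(t),P(s),np.array([242.7,198.1]),np.array([271.5,185.3]));print((X[:3]/X[3]).ravel())
X=cv2.triangulatePoints(P(t),P(s),np.array([373.3,206.6]),np.array([153.,180.5]));print((X[:3]/X[3]).ravel())
from scipy.spatial.transform import Rotation as R
st=arm.sense();q=st["eef_rot"];Rm=R.from_quat([q[1],q[2],q[3],q[0]]).as_matrix();print(Rm.round(4))
print("to above spacer mm",Rm.T@(np.array([.5677,-.3277,.06])-st["tcp_pos"])*1000)
print("tilt fix rotvec",np.cross(Rm.T@[0,0,-1],[0,0,1.])*-1)
E
```

```text
[ 0.58314523 -0.00154145  0.087     ] [ 0.58084956 -0.00101181  0.087     ]
[ 0.58288404 -0.0010681   0.08882017]
[ 0.56835224 -0.32714079  0.00668897]
[[-9.061e-01 -4.230e-01 -1.000e-04]
 [-4.230e-01  9.061e-01  4.000e-04]
 [-0.000e+00  4.000e-04 -1.000e+00]]
to above spacer mm [-375.72711282   87.75328788  171.16589088]
tilt fix rotvec [ 3.75760932e-04  2.63338081e-05 -0.00000000e+00]
```

Emit:
move_arm:
  motion:
    - [[-25, 6, 5], [0, 0, 0]]
    - [[-70, 16, 20], [0, 0, 0]]
    - [[-115, 27, 40], [0, 0, 0]]
    - [[-160, 37, 60], [0, 0, 0]]
    - [[-205, 48, 80], [0, 0, 0]]
    - [[-250, 58, 100], [0, 0, 0]]
    - [[-295, 69, 120], [0, 0, 0]]
    - [[-340, 79, 140], [0, 0, 0]]
    - [[-365, 85, 155], [0, 0, 0]]
    - [[-375.7, 87.8, 165], [0, 0, 0]]
  hand: 62
  force: 40

```text
t: 1.4
tcp_pos: [0.5694, -0.3255, 0.0645]
eef_rot: [-0.001, -0.218, 0.976, 0.001]
force: [-0.2, -1.5, 0.5]
gripper_width: 0.062
```

```bash
cat >> h.py <<'E'
from scipy.spatial.transform import Rotation
def goto(p):
    st=arm.sense();q=st["eef_rot"];Rm=Rotation.from_quat([q[1],q[2],q[3],q[0]]).as_matrix()
    zt=Rm.T@[0,0,-1.]
    print("t",round(st["t"],2),"tcp",st["tcp_pos"].round(4),"F",st["force"].round(2),"w",round(st["gripper_width"],4))
    print("shift",(Rm.T@(np.array(p)-st["tcp_pos"])*1000).round(1),"tilt fix",np.cross([0,0,1.],zt).round(4),"yaw of y",np.arctan2(Rm[1,1],Rm[0,1]).round(4))
E
python3 - <<'E'
from h import *
goto([.5677,-.3277,0.0])
t=cap("top","pics/t1.png");crop(t,310,150,110,110,6,"pics/t1c.png")
s=cap("scene");crop(s,90,100,110,100,6,"pics/s1c.png")
E
```

```text
t 1.4 tcp [ 0.5694 -0.3255  0.0645] F [-0.17 -1.49  0.48] w 0.062
shift [ 2.4 -1.4 64.5] tilt fix [ 0.0012 -0.0009  0.    ] yaw of y 2.0107
```

View pics/t1c.png

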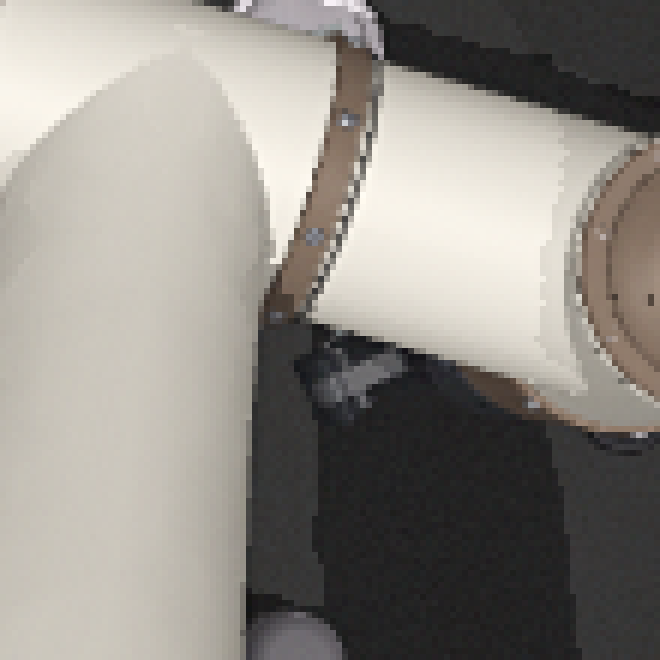

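View pics/s1c.png

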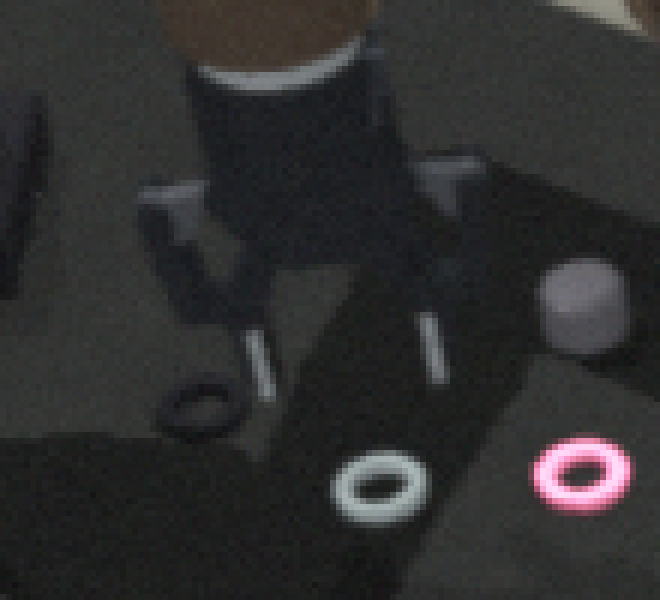

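The scene crop shows the open fingers straddling the ring, with the ring centred below at about (380,485). The pink ring is clear of them.

Emit:
move_arm:
  motion:
    - [[2.4, -1.4, 10], [0.001, -0.001, 0]]
    - [[2.4, -1.4, 35], [0.001, -0.001, 0]]
    - [[2.4, -1.4, 55], [0.001, -0.001, 0]]
    - [[2.4, -1.4, 61], [0.001, -0.001, 0]]
    - [[2.4, -1.4, 63], [0.001, -0.001, 0]]
    - [[2.4, -1.4, 63], [0.001, -0.001, 0]]

```text
t: 2.1
tcp_pos: [0.5659, -0.3295, 0.0021]
eef_rot: [-0.0, -0.217, 0.976, 0.0]
force: [0.8, -0.8, 0.2]
gripper_width: 0.0619
```

```bash
python3 - <<'E'
from h import *
goto([.5677,-.3277,0.001])
E
```

```text
t 2.1 tcp [ 0.5659 -0.3295  0.0021] F [ 0.8  -0.85  0.2 ] w 0.0619
shift [-2.4  0.8  1.1] tilt fix [ 0.0007 -0.0006  0.    ] yaw of y 2.0086
```

Emit:
move_arm:
  motion:
    - [[-2.4, 0.8, 1], [0.001, -0.001, 0]]
    - [[-2.4, 0.8, 1], [0.001, -0.001, 0]]
    - [[-2.4, 0.8, 1], [0.001, -0.001, 0]]

```text
t: 2.4
tcp_pos: [0.5682, -0.3278, 0.0019]
eef_rot: [0.001, -0.217, 0.976, -0.0]
force: [0.4, 0.2, -0.2]
gripper_width: 0.0619
```

Emit:
move_arm:
  motion:
    - [[0, 0, 0], [0, 0, 0]]
    - [[0, 0, 0], [0, 0, 0]]
    - [[0, 0, 0], [0, 0, 0]]
    - [[0, 0, 0], [0, 0, 0]]
    - [[0, 0, 0], [0, 0, 0]]
    - [[0, 0, 0], [0, 0, 0]]
  hand: 30

```text
t: 3.0
tcp_pos: [0.5684, -0.3277, 0.0028]
eef_rot: [0.001, -0.217, 0.976, -0.001]
force: [-1.4, 2.3, 5.3]
gripper_width: 0.0371
```

```bash
python3 - <<'E'
from h import *
goto([.5677,-.3277,0.15])
s=cap("scene");crop(s,90,100,110,100,6,"pics/s2c.png")
E
```

```text
t 3.0 tcp [ 0.5684 -0.3277  0.0028] F [-1.4   2.26  5.27] w 0.0371
shift [ 4.000e-01  1.000e-01 -1.472e+02] tilt fix [-0.0018  0.0018  0.    ] yaw of y 2.0093
```

View pics/s2c.png

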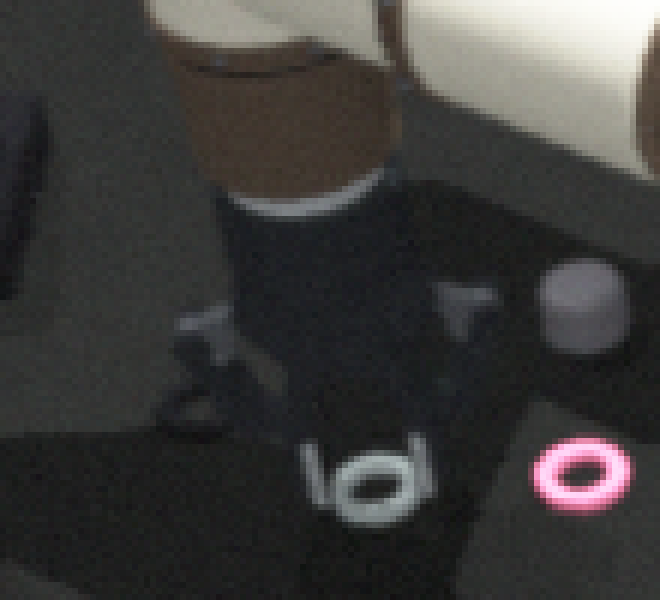

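Emit:
move_arm:
  motion:
    - [[0, 0, -5], [0, 0, 0]]
    - [[0, 0, -15], [0, 0, 0]]
    - [[0, 0, -35], [0, 0, 0]]
    - [[0, 0, -60], [0, 0, 0]]
    - [[0, 0, -90], [-0.002, 0.002, 0]]
    - [[0, 0, -115], [-0.002, 0.002, 0]]
    - [[0, 0, -130], [-0.002, 0.002, 0]]
    - [[0, 0, -135], [-0.002, 0.002, 0]]
    - [[0, 0, -135], [-0.002, 0.002, 0]]

```text
t: 3.95
tcp_pos: [0.5683, -0.3277, 0.1387]
eef_rot: [0.001, -0.217, 0.976, -0.0]
force: [-0.5, -0.1, -1.1]
gripper_width: 0.0366
```

```bash
python3 - <<'E'
from h import *
goto([.583,-.0013,0.13])
s=cap("scene");crop(s,90,60,110,100,6,"pics/s3c.png")
t=cap("top");crop(t,310,150,110,110,6,"pics/t3c.png")
E
```

```text
t 3.95 tcp [ 0.5683 -0.3277  0.1387] F [-0.49 -0.07 -1.11] w 0.0366
shift [-151.8  289.3    8.6] tilt fix [-0.0008  0.0012  0.    ] yaw of y 2.0091
```

View pics/s3c.png

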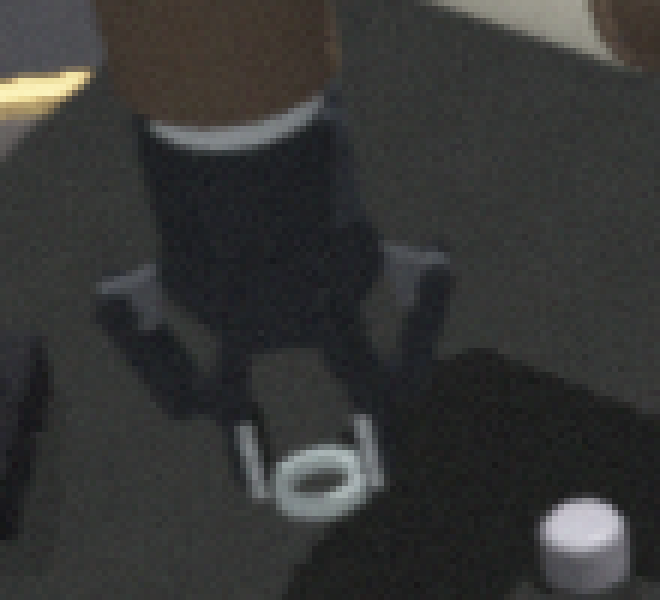

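```bash
python3 - <<'E'
from h import *
s=cap("scene")
print(plane(s,(143.4,140.4),.14), proj(s,[.5683,-.3277,.14]))
print(s["frame"][130:150,128:160].min(2))
E
```

```text
[ 0.56952485 -0.32767389  0.14      ] [143.62316999 140.0997595 ]
[[ 28  29  35  37  38  29  39  53  56  50  51  56  54  51  50  56  55  55
   50  52  54  93 119 104  59  28  29  29  30  32  25  36]
 [ 34  37  60  87  72  36  38  53  51  55  51  51  54  55  51  56  48  53
   52  43  36  77 115 110  69  34  30  33  25  32  34  32]
 [ 35  51  93 122  98  41  30  48  53  50  54  50  56  54  52  51  53  51
   42  31  33  62 105 118  80  41  30  31  22  31  30  27]
 [ 37  42  88 125 100  38  33  44  51  51  53  56  53  53  54  52  53  54
   49  40  36  55 103 122  97  40  30  30  28  30  33  23]
 [ 36  37  76 114 107  63  32  41  53  54  53  50  54  63  70  75  79  90
   85  72  54  50  93 124 108  55  35  33  29  28  32  31]
 [ 36  38  63 105 109  70  30  41  51  55  57  67  92 123 145 160 163 162
  161 147 116  81  97 125 108  65  37  33  35  35  32  29]
 [ 49  41  63 104 124  95  42  35  49  67  95 134 161 167 163 159 162 167
  170 174 167 143 105 120 109  69  37  32  31  30  30  30]
 [ 45  35  44  93 124 102  39  37  83 134 163 162 159 145 136 140 139 140
  144 155 168 161 120 110 118
[... 926 characters left out ...]
4  32  33  26  34  29  32  28  29]
 [ 51  50  51  55  51  53  50  55  66  90 111 127 127 130 133 134 130 132
  126 119 102  64  41  32  33  30  31  33  28  27  29  30]
 [ 53  54  51  54  51  50  47  51  55  62  76  94 108 115 123 122 114 102
   84  66  48  38  30  31  31  31  28  27  30  32  27  32]
 [ 52  48  51  55  53  54  52  53  52  54  54  60  71  71  74  74  65  58
   40  36  36  32  30  30  33  30  31  33  32  30  28  29]
 [ 53  49  51  52  54  53  54  56  50  53  48  53  54  54  56  52  44  35
   34  32  30  26  28  31  32  28  30  30  32  30  29  32]
 [ 52  55  51  48  50  50  51  52  49  53  56  56  57  49  51  47  39  29
   24  29  31  29  33  30  31  31  32  35  32  34  28  28]]
```

Ring is held level and centred on the TCP to about 1 mm. I'm carrying it over the axle.

Emit:
move_arm:
  motion:
    - [[-10, 19, 0], [0, 0, 0]]
    - [[-29, 56, 0], [0, 0, 0]]
    - [[-49, 93, 0], [0, 0, 0]]
    - [[-68, 130, 0], [0, 0, 0]]
    - [[-87, 167, 0], [0, 0, 0]]
    - [[-107, 204, 0], [0, 0, 0]]
    - [[-126, 241, 0], [0, 0, 0]]
    - [[-143, 273, 0], [0, 0, 0]]
    - [[-150, 286, 0], [0, 0, 0]]
    - [[-151.8, 289.3, 0], [-0.001, 0.001, 0]]

```text
t: 5.1
tcp_pos: [0.5817, 0.0005, 0.1359]
eef_rot: [-0.003, -0.219, 0.976, 0.001]
force: [-0.2, -0.0, -0.2]
gripper_width: 0.0366
```

Emit:
move_arm:
  motion:
    - [[0, 0, 0], [0, 0, 0]]
    - [[0, 0, 0], [0, 0, 0]]

```text
t: 5.3
tcp_pos: [0.5814, -0.0006, 0.1353]
eef_rot: [-0.003, -0.218, 0.976, 0.001]
force: [0.8, -0.5, -0.4]
gripper_width: 0.0371
```

```bash
python3 - <<'E'
from h import *
goto([.583,-.0013,0.105])
E
```

```text
t 5.3 tcp [ 0.5814 -0.0006  0.1353] F [ 0.76 -0.53 -0.4 ] w 0.0371
shift [-1.3 -1.5 30.3] tilt fix [ 0.0037 -0.0058  0.    ] yaw of y 2.0102
```

Emit:
move_arm:
  motion:
    - [[-1.3, -1.5, 8], [0.004, -0.006, 0]]
    - [[-1.3, -1.5, 20], [0.004, -0.006, 0]]
    - [[-1.3, -1.5, 28], [0.004, -0.006, 0]]
    - [[-1.3, -1.5, 30], [0.004, -0.006, 0]]
    - [[-1.3, -1.5, 30], [0.004, -0.006, 0]]
    - [[-1.3, -1.5, 30], [0.004, -0.006, 0]]

```text
t: 5.9
tcp_pos: [0.5833, -0.0013, 0.1055]
eef_rot: [0.0, -0.218, 0.976, -0.0]
force: [-0.3, -0.2, -0.1]
gripper_width: 0.0368
```

```bash
python3 - <<'E'
from h import *
goto([.583,-.0013,0.08])
s=cap("scene");crop(s,222,130,100,90,7,"pics/s4c.png")
t=cap("top");crop(t,200,150,100,90,7,"pics/t4c.png")
E
```

```text
t 5.9 tcp [ 0.5833 -0.0013  0.1055] F [-0.34 -0.24 -0.12] w 0.0368
shift [ 0.3  0.2 25.5] tilt fix [-0.0005  0.0005  0.    ] yaw of y 2.0103
```

View pics/s4c.png

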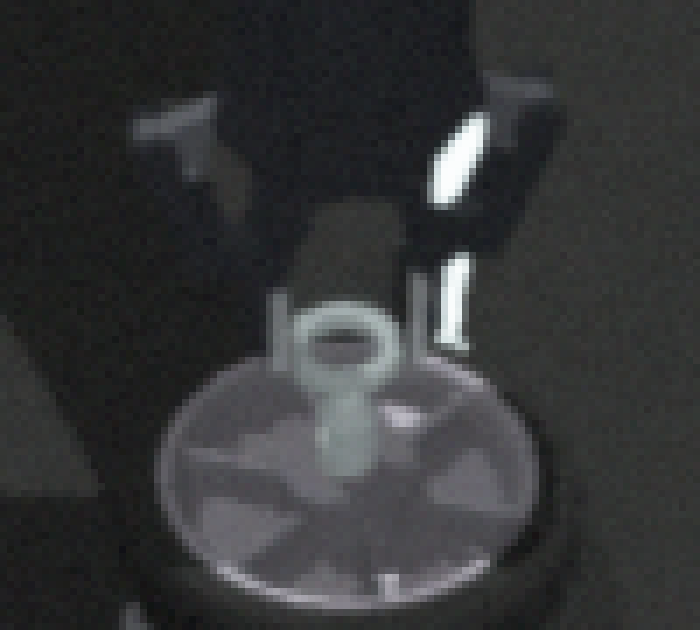

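View pics/t4c.png

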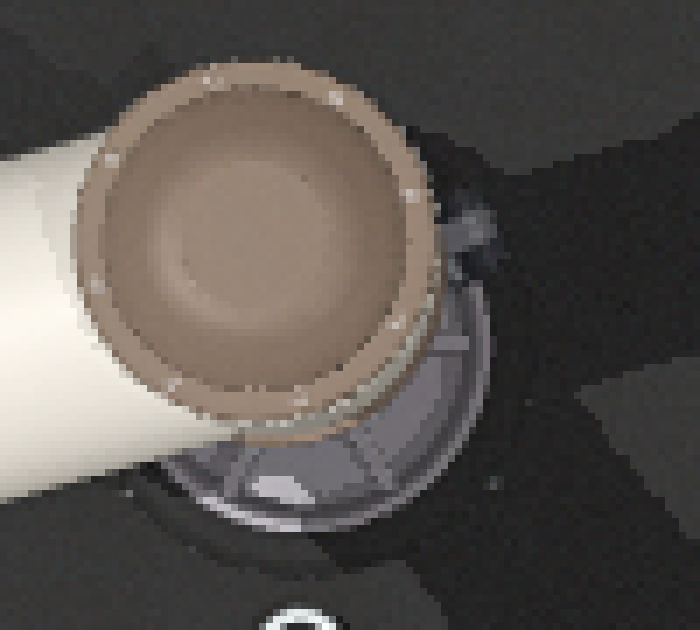

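In the scene crop the ring's centre column (347) lines up with the axle column (346). I'm lowering it.

Emit:
move_arm:
  motion:
    - [[0.3, 0.2, 6], [0, 0, 0]]
    - [[0.3, 0.2, 14], [0, 0, 0]]
    - [[0.3, 0.2, 22], [0, 0, 0]]
    - [[0.3, 0.2, 25], [0, 0, 0]]
    - [[0.3, 0.2, 25], [0, 0, 0]]

```text
t: 6.5
tcp_pos: [0.5825, -0.0013, 0.0797]
eef_rot: [-0.0, -0.218, 0.976, -0.0]
force: [-0.3, 0.3, -0.9]
gripper_width: 0.037
```

```bash
python3 - <<'E'
from h import *
goto([.583,-.0013,0.0588])
s=cap("scene");crop(s,222,130,100,90,7,"pics/s5c.png")
E
```

```text
t 6.5 tcp [ 0.5825 -0.0013  0.0797] F [-0.3   0.31 -0.88] w 0.037
shift [-0.5 -0.2 20.9] tilt fix [-0.0001 -0.0009  0.    ] yaw of y 2.0103
```

View pics/s5c.png

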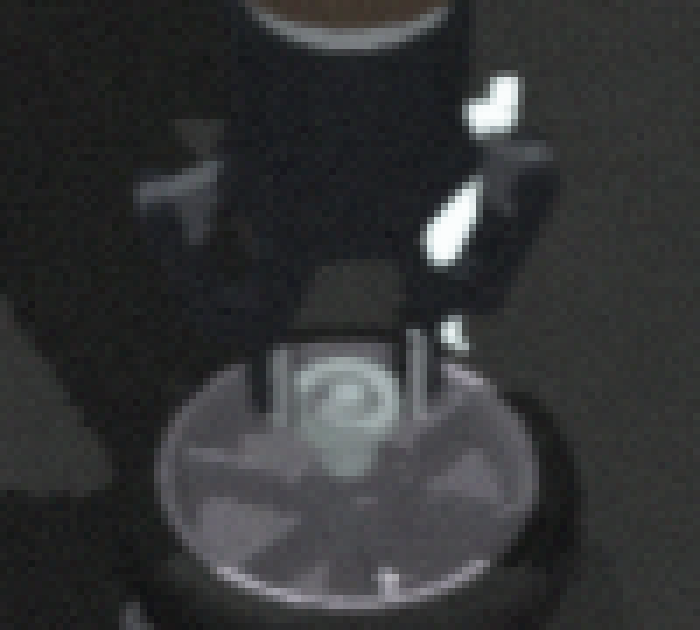

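The axle tip now shows through the ring hole at (348,395), centred, and the force is about zero. I'm continuing down.

Emit:
move_arm:
  motion:
    - [[-0.5, -0.2, 6], [0, -0.001, 0]]
    - [[-0.5, -0.2, 12], [0, -0.001, 0]]
    - [[-0.5, -0.2, 17], [0, -0.001, 0]]
    - [[-0.5, -0.2, 19.5], [0, -0.001, 0]]
    - [[-0.5, -0.2, 20], [0, -0.001, 0]]
    - [[-0.5, -0.2, 20], [0, -0.001, 0]]

```text
t: 7.15
tcp_pos: [0.5835, -0.0012, 0.0602]
eef_rot: [0.001, -0.218, 0.976, -0.0]
force: [0.5, 0.4, -1.2]
gripper_width: 0.0369
```

```bash
python3 - <<'E'
from h import *
goto([.583,-.0013,0.0575])
s=cap("scene");crop(s,222,130,100,90,7,"pics/s6c.png")
E
```

```text
t 7.15 tcp [ 0.5835 -0.0012  0.0602] F [ 0.47  0.37 -1.2 ] w 0.0369
shift [0.5 0.1 2.7] tilt fix [-0.0005  0.0011  0.    ] yaw of y 2.0106
```

View pics/s6c.png

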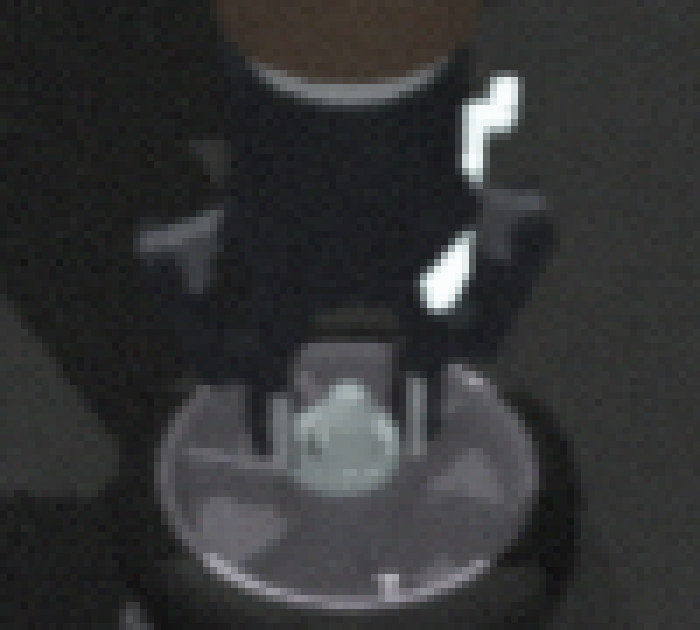

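Emit:
move_arm:
  motion:
    - [[0.5, 0.1, 0.8], [0, 0.001, 0]]
    - [[0.5, 0.1, 1.5], [0, 0.001, 0]]
    - [[0.5, 0.1, 1.5], [0, 0.001, 0]]

```text
t: 7.5
tcp_pos: [0.5831, -0.0013, 0.0589]
eef_rot: [0.0, -0.218, 0.976, -0.0]
force: [-0.7, -0.1, -0.8]
gripper_width: 0.0371
```

Emit:
move_arm:
  motion:
    - [[0, 0, 0.7], [0, 0, 0]]
    - [[0, 0, 0.7], [0, 0, 0]]

```text
t: 7.7
tcp_pos: [0.5832, -0.0013, 0.0589]
eef_rot: [0.0, -0.218, 0.976, -0.0]
force: [-1.2, -0.4, 4.1]
gripper_width: 0.0371
```

Emit:
move_arm:
  motion:
    - [[0, 0, 0], [0, 0, 0]]
    - [[0, 0, 0], [0, 0, 0]]
    - [[0, 0, 0], [0, 0, 0]]
    - [[0, 0, 0], [0, 0, 0]]
    - [[0, 0, 0], [0, 0, 0]]
  hand: 64

```text
t: 8.2
tcp_pos: [0.5831, -0.0013, 0.0587]
eef_rot: [0.0, -0.218, 0.976, -0.0]
force: [-0.4, 0.6, 0.3]
gripper_width: 0.0642
```

Emit:
move_arm:
  motion:
    - [[0, 0, -5], [0, 0, 0]]
    - [[0, 0, -20], [0, 0, 0]]
    - [[0, 0, -40], [0, 0, 0]]
    - [[0, 0, -65], [0, 0, 0]]
    - [[0, 0, -90], [0, 0, 0]]
    - [[0, 0, -105], [0, 0, 0]]
    - [[0, 0, -110], [0, 0, 0]]

```text
t: 8.9
tcp_pos: [0.5841, -0.0011, 0.1712]
eef_rot: [0.003, -0.218, 0.976, -0.0]
force: [0.1, -0.4, -0.5]
gripper_width: 0.064
```

```bash
python3 - <<'E'
from h import *
goto([.436,-.2857,0.10])
s=cap("scene");crop(s,222,130,100,90,7,"pics/s7c.png")
E
```

```text
t 8.9 tcp [ 0.5841 -0.0011  0.1712] F [ 0.11 -0.4  -0.5 ] w 0.064
shift [ 255.6 -194.2   70.3] tilt fix [-0.0019  0.005   0.    ] yaw of y 2.011
```

View pics/s7c.png

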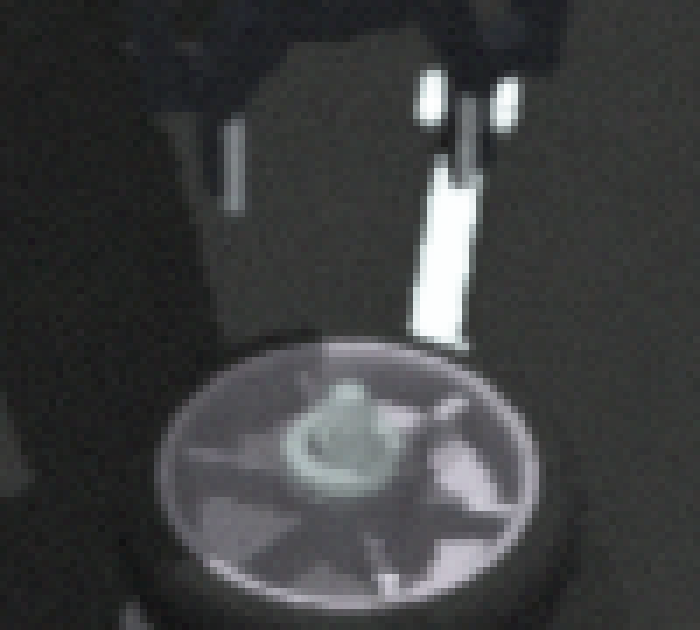

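The ring lies flat around the axle at (343,443) in the crop, and the fingers are clear. Next I move to the cap, and check the ring from the top camera once the arm is away.

Emit:
move_arm:
  motion:
    - [[16, -12, 0], [0, 0, 0]]
    - [[48, -36, 0], [0, 0, 0]]
    - [[80, -61, 10], [0, 0, 0]]
    - [[112, -85, 20], [0, 0, 0]]
    - [[144, -109, 30], [0, 0, 0]]
    - [[176, -134, 40], [0, 0, 0]]
    - [[208, -158, 50], [0, 0, 0]]
    - [[236, -179, 60], [0, 0, 0]]
    - [[251, -190, 68], [0, 0, 0]]
    - [[255.6, -194.2, 70], [-0.002, 0.005, 0]]

```text
t: 9.95
tcp_pos: [0.4321, -0.287, 0.098]
eef_rot: [-0.003, -0.216, 0.976, 0.002]
force: [0.8, 0.1, 0.3]
gripper_width: 0.0639
```

Emit:
move_arm:
  motion:
    - [[0, 0, 0], [0, 0, 0]]

```text
t: 10.05
tcp_pos: [0.4311, -0.2876, 0.0973]
eef_rot: [-0.003, -0.216, 0.976, 0.002]
force: [0.8, -0.4, -0.0]
gripper_width: 0.0641
```

```bash
python3 - <<'E'
from h import *
goto([.436,-.2857,0.006])
s=cap("scene");crop(s,130,80,110,90,7,"pics/s8c.png")
t=cap("top");cv2.imwrite("pics/t8.png",t["frame"]);crop(t,204,159,80,80,7,"pics/t8w.png")
E
```

```text
t 10.05 tcp [ 0.4311 -0.2876  0.0973] F [ 0.76 -0.41 -0.01] w 0.0641
shift [-5.8 -0.8 91.2] tilt fix [ 0.0052 -0.006   0.    ] yaw of y 2.0055
```

View pics/s8c.png

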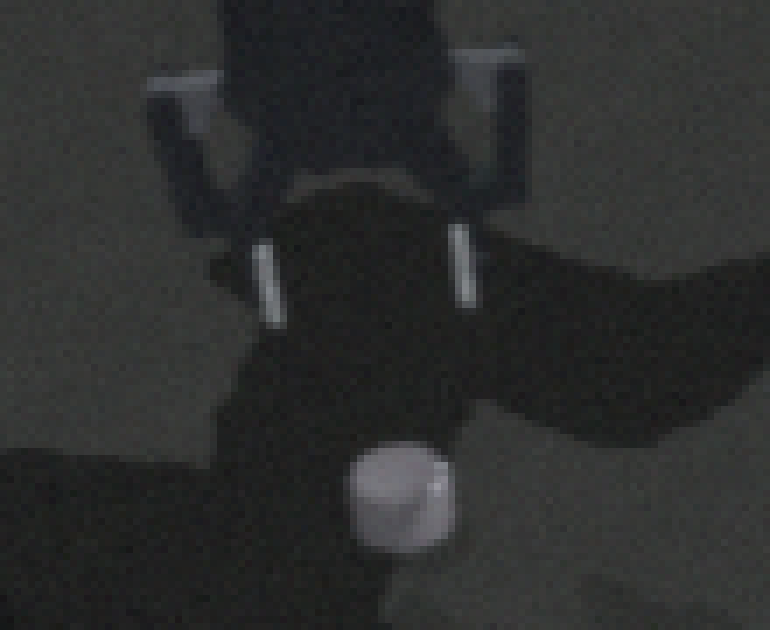

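View pics/t8w.png

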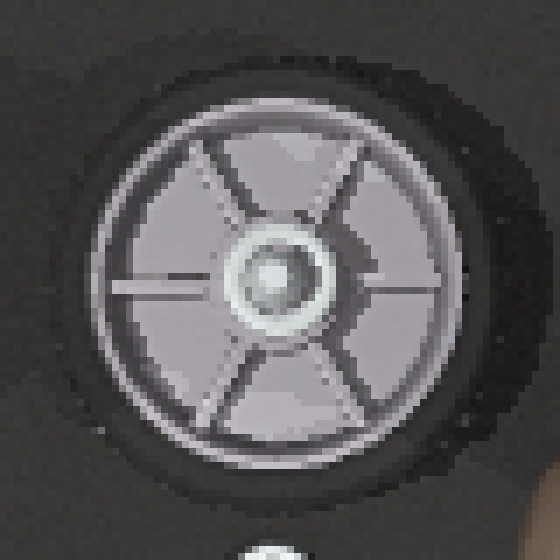

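The top crop shows the ring concentric with the axle at (278,278), lying flat on the hub. The cap is in view below and between the fingers. I'm descending onto it.

Emit:
move_arm:
  motion:
    - [[-5.8, -0.8, 0], [0.005, -0.006, 0]]
    - [[-5.8, -0.8, 20], [0.005, -0.006, 0]]
    - [[-5.8, -0.8, 40], [0.005, -0.006, 0]]
    - [[-5.8, -0.8, 50], [0.005, -0.006, 0]]
    - [[-5.8, -0.8, 50], [0.005, -0.006, 0]]

```text
t: 10.65
tcp_pos: [0.4366, -0.2841, 0.0465]
eef_rot: [-0.001, -0.217, 0.976, 0.001]
force: [0.1, -0.5, -0.5]
gripper_width: 0.0638
```

```bash
python3 - <<'E'
from h import *
goto([.4358,-.2859,0.006])
s=cap("scene");crop(s,130,80,110,90,7,"pics/s9c.png")
E
```

```text
t 10.65 tcp [ 0.4366 -0.2841  0.0465] F [ 0.13 -0.47 -0.5 ] w 0.0638
shift [ 1.5 -1.4 40.5] tilt fix [ 0.0017 -0.0012  0.    ] yaw of y 2.008
```

View pics/s9c.png

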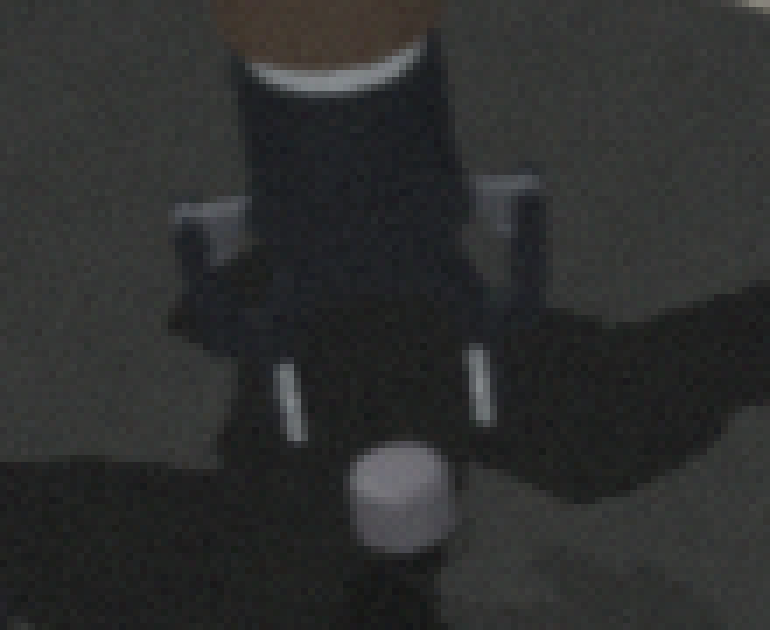

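The fingers straddle the cap (its centre is at (400,495), with the tips at 295 and 485). I'm continuing down.

Emit:
move_arm:
  motion:
    - [[1.5, -1.4, 8], [0.002, -0.001, 0]]
    - [[1.5, -1.4, 22], [0.002, -0.001, 0]]
    - [[1.5, -1.4, 34], [0.002, -0.001, 0]]
    - [[1.5, -1.4, 40], [0.002, -0.001, 0]]
    - [[1.5, -1.4, 40.5], [0.002, -0.001, 0]]
    - [[1.5, -1.4, 40.5], [0.002, -0.001, 0]]

```text
t: 11.3
tcp_pos: [0.4367, -0.2865, 0.007]
eef_rot: [0.001, -0.217, 0.976, -0.001]
force: [-0.6, -1.0, -0.9]
gripper_width: 0.064
```

```bash
python3 - <<'E'
from h import *
goto([.4358,-.2859,0.006])
E
```

```text
t 11.3 tcp [ 0.4367 -0.2865  0.007 ] F [-0.61 -1.01 -0.89] w 0.064
shift [0.6 0.9 1. ] tilt fix [-0.002   0.0011  0.    ] yaw of y 2.0082
```

Emit:
move_arm:
  motion:
    - [[0.6, 0.9, 0.5], [-0.002, 0.001, 0]]
    - [[0.6, 0.9, 0.5], [-0.002, 0.001, 0]]
    - [[0.6, 0.9, 0.5], [-0.002, 0.001, 0]]

```text
t: 11.6
tcp_pos: [0.4361, -0.286, 0.0069]
eef_rot: [0.0, -0.217, 0.976, -0.0]
force: [-0.0, 0.6, -0.1]
gripper_width: 0.0641
```

Emit:
move_arm:
  motion:
    - [[0, 0, 0], [0, 0, 0]]
    - [[0, 0, 0], [0, 0, 0]]
    - [[0, 0, 0], [0, 0, 0]]
    - [[0, 0, 0], [0, 0, 0]]
    - [[0, 0, 0], [0, 0, 0]]
    - [[0, 0, 0], [0, 0, 0]]
  hand: 30
  force: 70

```text
t: 12.2
tcp_pos: [0.4362, -0.2861, 0.0077]
eef_rot: [0.001, -0.217, 0.976, -0.0]
force: [-1.0, 1.2, 5.2]
gripper_width: 0.0367
```

```bash
python3 - <<'E'
from h import *
goto([.4358,-.2859,0.14])
s=cap("scene");crop(s,130,80,110,90,7,"pics/s10c.png")
E
```

```text
t 12.2 tcp [ 0.4362 -0.2861  0.0077] F [-0.98  1.25  5.18] w 0.0367
shift [   0.2    0.2 -132.3] tilt fix [-0.0011  0.001   0.    ] yaw of y 2.0087
```

View pics/s10c.png

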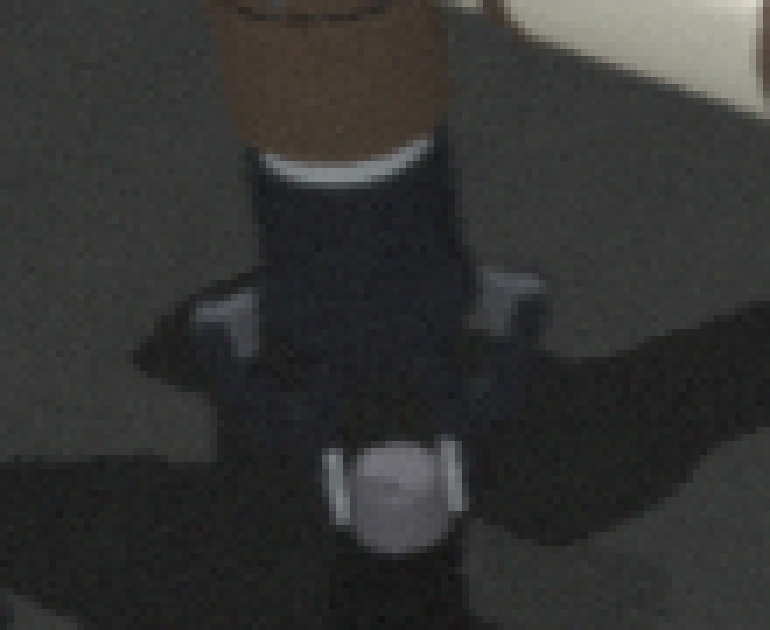

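The cap sits between the pads at (400,498). Lifting.

Emit:
move_arm:
  motion:
    - [[0, 0, -5], [0, 0, 0]]
    - [[0, 0, -15], [0, 0, 0]]
    - [[0, 0, -35], [0, 0, 0]]
    - [[0, 0, -60], [0, 0, 0]]
    - [[0, 0, -90], [0, 0, 0]]
    - [[0, 0, -115], [0, 0, 0]]
    - [[0, 0, -128], [0, 0, 0]]
    - [[0, 0, -132], [0, 0, 0]]
    - [[0, 0, -132], [0, 0, 0]]

```text
t: 13.15
tcp_pos: [0.4361, -0.286, 0.1404]
eef_rot: [0.001, -0.217, 0.976, -0.001]
force: [-0.5, -0.9, -0.6]
gripper_width: 0.0364
```

```bash
python3 - <<'E'
from h import *
goto([.583,-.0013,0.14])
s=cap("scene");crop(s,130,40,110,90,7,"pics/s11c.png")
print(proj(s,[.4362,-.2861,.146]),proj(s,arm.sense()["tcp_pos"]+[0,0,.0065]))
E
```

```text
t 13.15 tcp [ 0.4361 -0.286   0.1404] F [-0.49 -0.9  -0.59] w 0.0364
shift [-253.7  195.5    0.6] tilt fix [-0.0018  0.0021  0.    ] yaw of y 2.0087
[181.16022502 110.93393852] [181.35208573 110.82467134]
```

View pics/s11c.png

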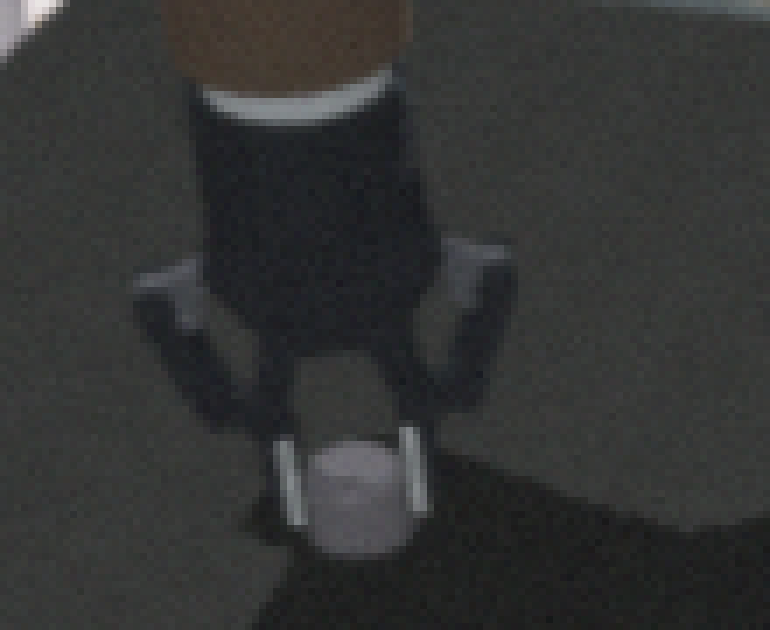

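Cap held upright; its silhouette centre (181.3,111.0) agrees with the projected grip point (181.4,110.8). I'm moving it to the axle.

Emit:
move_arm:
  motion:
    - [[-16, 12, 0], [0, 0, 0]]
    - [[-48, 37, 0], [0, 0, 0]]
    - [[-80, 62, 0], [0, 0, 0]]
    - [[-112, 86, 0], [0, 0, 0]]
    - [[-144, 111, 0], [0, 0, 0]]
    - [[-176, 136, 0], [0, 0, 0]]
    - [[-208, 160, 0], [0, 0, 0]]
    - [[-236, 182, 0], [0, 0, 0]]
    - [[-250, 192.5, 0], [0, 0, 0]]
    - [[-253.7, 195.5, 0], [0, 0, 0]]

```text
t: 14.2
tcp_pos: [0.5827, 0.0002, 0.1382]
eef_rot: [-0.001, -0.218, 0.976, -0.0]
force: [-1.0, 0.0, -0.3]
gripper_width: 0.0364
```

Emit:
move_arm:
  motion:
    - [[0, 0, 0], [0, 0, 0]]
    - [[0, 0, 0], [0, 0, 0]]

```text
t: 14.4
tcp_pos: [0.5817, -0.0008, 0.1374]
eef_rot: [-0.002, -0.218, 0.976, -0.0]
force: [-0.4, -0.6, -0.1]
gripper_width: 0.0367
```

```bash
python3 - <<'E'
from h import *
goto([.583,-.0013,0.103])
E
```

```text
t 14.4 tcp [ 0.5817 -0.0008  0.1374] F [-0.38 -0.63 -0.13] w 0.0367
shift [-1.1 -1.  34.4] tilt fix [ 0.0005 -0.0034  0.    ] yaw of y 2.0094
```

Emit:
move_arm:
  motion:
    - [[-1.1, -1, 8], [0.001, -0.003, 0]]
    - [[-1.1, -1, 20], [0.001, -0.003, 0]]
    - [[-1.1, -1, 30], [0.001, -0.003, 0]]
    - [[-1.1, -1, 34], [0.001, -0.003, 0]]
    - [[-1.1, -1, 34], [0.001, -0.003, 0]]
    - [[-1.1, -1, 34], [0.001, -0.003, 0]]

```text
t: 15.0
tcp_pos: [0.5832, -0.0013, 0.1035]
eef_rot: [-0.0, -0.218, 0.976, -0.0]
force: [0.0, 0.4, -0.8]
gripper_width: 0.0365
```

```bash
python3 - <<'E'
from h import *
goto([.583,-.0013,0.082])
s=cap("scene");crop(s,222,130,100,90,7,"pics/s12c.png")
print(proj(s,arm.sense()["tcp_pos"]+[0,0,.0065]))
E
```

```text
t 15.0 tcp [ 0.5832 -0.0013  0.1035] F [ 0.02  0.36 -0.83] w 0.0365
shift [ 0.2  0.1 21.5] tilt fix [-0.0006 -0.0004  0.    ] yaw of y 2.0095
[271.23375687 178.65128516]
```

View pics/s12c.png

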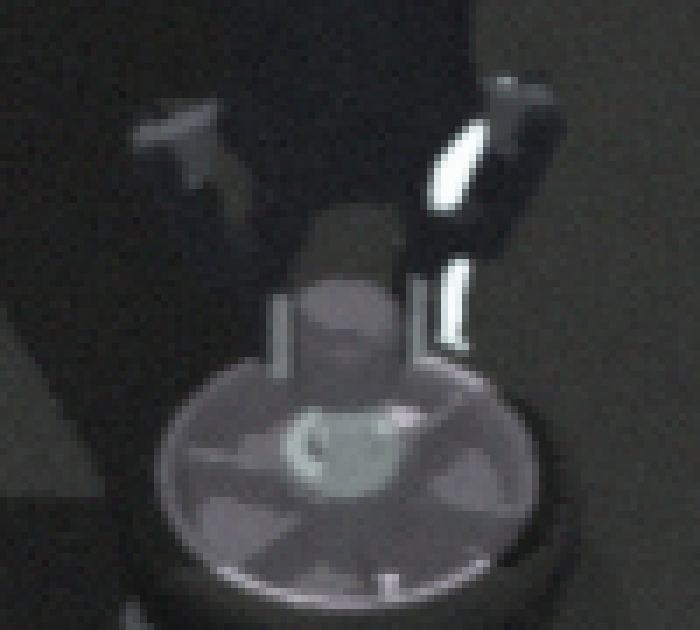

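The cap (345,335) is above the axle and in line with the ring. I'm lowering it to just before tooth contact.

Emit:
move_arm:
  motion:
    - [[0.2, 0.1, 5], [0, 0, 0]]
    - [[0.2, 0.1, 12], [0, 0, 0]]
    - [[0.2, 0.1, 18], [0, 0, 0]]
    - [[0.2, 0.1, 20], [0, 0, 0]]
    - [[0.2, 0.1, 20], [0, 0, 0]]

```text
t: 15.55
tcp_pos: [0.5831, -0.0009, 0.0834]
eef_rot: [-0.0, -0.218, 0.976, -0.0]
force: [-0.3, 1.4, 0.3]
gripper_width: 0.0366
```

```bash
python3 - <<'E'
from h import *
goto([.583,-.0013,0.0715])
E
```

```text
t 15.55 tcp [ 0.5831 -0.0009  0.0834] F [-0.28  1.38  0.34] w 0.0366
shift [ 0.2 -0.4 11.9] tilt fix [-0.0004 -0.0002  0.    ] yaw of y 2.0097
```

Emit:
move_arm:
  motion:
    - [[0, 0, 1.5], [0, 0, 0]]
    - [[0, 0, 3], [0, 0, 0]]
    - [[0, 0, 4], [0, 0, 0]]

```text
t: 15.85
tcp_pos: [0.5835, -0.0005, 0.0808]
eef_rot: [0.001, -0.218, 0.976, -0.0]
force: [-3.4, 3.9, 10.5]
gripper_width: 0.0363
```

Emit:
move_arm:
  motion:
    - [[0, 0, 1], [0, 0, 0]]
    - [[0, 0, 2], [0, 0, 0]]
    - [[0, 0, 2.5], [0, 0, 0]]

```text
t: 16.15
tcp_pos: [0.5835, -0.0004, 0.0797]
eef_rot: [0.001, -0.218, 0.976, -0.0]
force: [-2.4, 2.3, 8.8]
gripper_width: 0.0365
```

```bash
python3 - <<'E'
from h import *
goto([.583,-.0013,0.0715])
s=cap("scene");crop(s,222,130,100,90,7,"pics/s13c.png")
E
```

```text
t 16.15 tcp [ 5.835e-01 -4.000e-04  7.970e-02] F [-2.4   2.3   8.76] w 0.0365
shift [ 0.8 -0.6  8.2] tilt fix [-0.0011  0.0015  0.    ] yaw of y 2.0108
```

View pics/s13c.png

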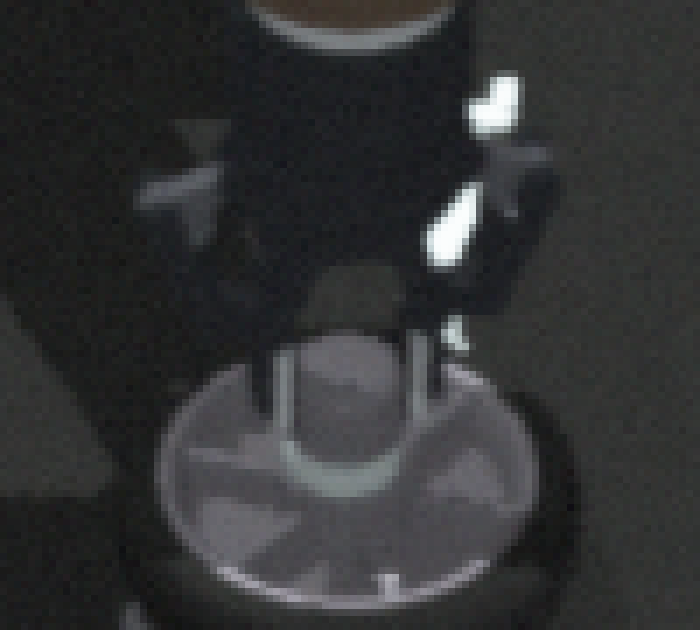

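The cap is upright and starting over the axle; the spacer is visible beneath it. Keeping on pressing.

Emit:
move_arm:
  motion:
    - [[0, 0, 2], [0, 0, 0]]
    - [[0, 0, 3.5], [0, 0, 0]]
    - [[0, 0, 4.5], [0, 0, 0]]

```text
t: 16.5
tcp_pos: [0.5839, -0.0009, 0.0754]
eef_rot: [0.001, -0.218, 0.976, -0.001]
force: [1.6, -0.5, -0.9]
gripper_width: 0.0364
```

Emit:
move_arm:
  motion:
    - [[0, 0, 2], [0, 0, 0]]
    - [[0, 0, 3.5], [0, 0, 0]]
    - [[0, 0, 4.5], [0, 0, 0]]

```text
t: 16.8
tcp_pos: [0.5833, -0.0007, 0.0716]
eef_rot: [0.001, -0.218, 0.976, -0.001]
force: [-5.5, 2.8, 13.0]
gripper_width: 0.0366
```

```bash
python3 - <<'E'
from h import *
goto([.583,-.0013,0.0715])
s=cap("scene");crop(s,222,130,100,90,7,"pics/s14c.png")
E
```

```text
t 16.8 tcp [ 0.5833 -0.0007  0.0716] F [-5.51  2.75 12.96] w 0.0366
shift [ 0.5 -0.4  0.1] tilt fix [-0.0015  0.0009  0.    ] yaw of y 2.0111
```

View pics/s14c.png

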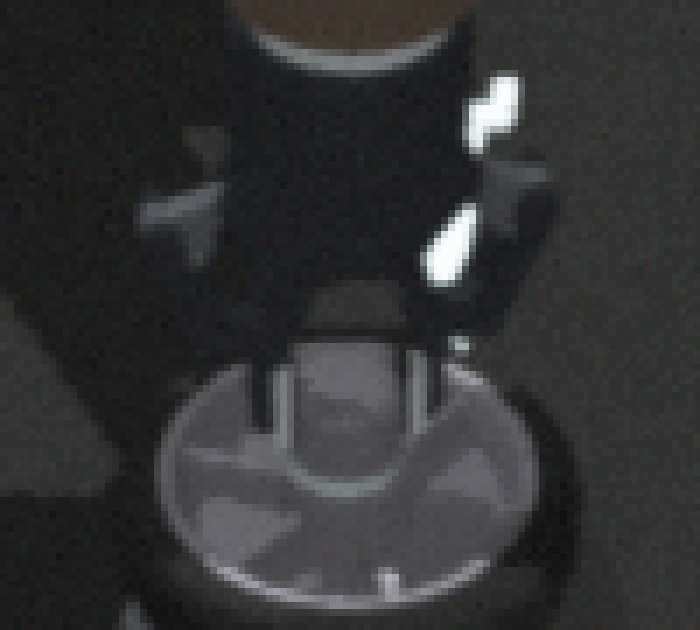

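The force went 9 N, then about −1 N (the click), then 13 N at TCP z = 71.6 mm, where I predicted home at 71.5. I'm holding a firm press.

Emit:
move_arm:
  motion:
    - [[0, 0, 0.6], [0, 0, 0]]
    - [[0, 0, 1], [0, 0, 0]]
    - [[0, 0, 1], [0, 0, 0]]
    - [[0, 0, 1], [0, 0, 0]]
    - [[0, 0, 1], [0, 0, 0]]
    - [[0, 0, 1], [0, 0, 0]]

```text
t: 17.45
tcp_pos: [0.5833, -0.0006, 0.0717]
eef_rot: [0.001, -0.219, 0.976, -0.001]
force: [-3.5, 1.1, 7.9]
gripper_width: 0.0364
```

```bash
python3 - <<'E'
from h import *
goto([.583,-.0013,0.0715])
s=cap("scene");crop(s,222,130,100,90,7,"pics/s15c.png");cv2.imwrite("pics/s15.png",s["frame"])
t=cap("top","pics/t15.png")
goto([.583,-.0013,0.0715])
E
```

```text
t 17.45 tcp [ 0.5833 -0.0006  0.0717] F [-3.54  1.13  7.9 ] w 0.0364
shift [ 0.5 -0.5  0.2] tilt fix [-0.0018  0.001   0.    ] yaw of y 2.0118
t 17.55 tcp [ 0.5833 -0.0006  0.0717] F [-2.94  0.11  7.98] w 0.0366
shift [ 0.5 -0.5  0.2] tilt fix [-0.0018  0.0009  0.    ] yaw of y 2.0117
```

View pics/s15c.png

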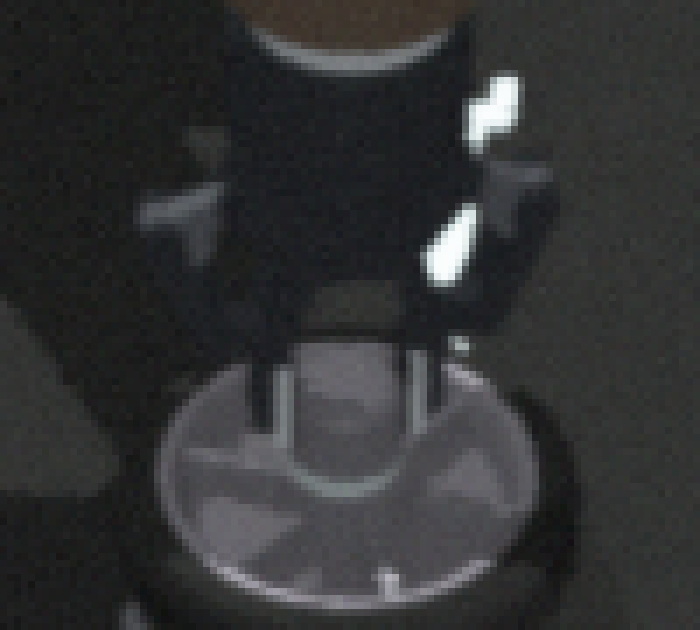

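View pics/s15.png

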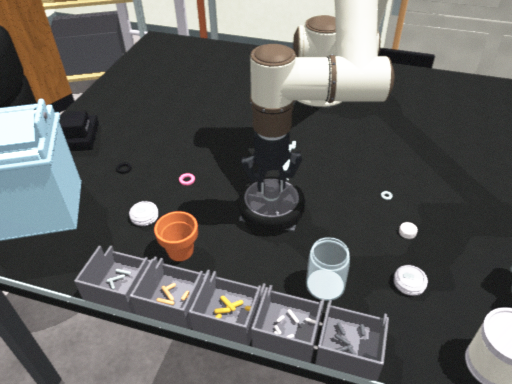

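The force settles at 8 N with z unchanged, so it is a hard stop. I'm pressing more firmly.

Emit:
move_arm:
  motion:
    - [[0, 0, 1.2], [0, 0, 0]]
    - [[0, 0, 2.4], [0, 0, 0]]
    - [[0, 0, 2.4], [0, 0, 0]]
    - [[0, 0, 2.4], [0, 0, 0]]
    - [[0, 0, 2.4], [0, 0, 0]]
    - [[0, 0, 2.4], [0, 0, 0]]
    - [[0, 0, 2.4], [0, 0, 0]]
    - [[0, 0, 2.4], [0, 0, 0]]

```text
t: 18.35
tcp_pos: [0.5833, -0.0006, 0.0716]
eef_rot: [0.001, -0.219, 0.976, -0.001]
force: [-5.6, 1.2, 15.6]
gripper_width: 0.0367
```

```bash
python3 - <<'E'
from h import *
goto([.583,-.0013,0.0715])
s=cap("scene");crop(s,222,130,100,90,7,"pics/s16c.png")
f=s["frame"][180:204,258:286].min(2); print(s["frame"][190:203,271])
for p in([.583+.02,-.0013,.056],[.583+.02,-.0013,.064]): print(proj(s,p))
E
```

```text
t 18.35 tcp [ 0.5833 -0.0006  0.0716] F [-5.62  1.2  15.57] w 0.0367
shift [ 0.6 -0.5  0.1] tilt fix [-0.0025  0.0013  0.    ] yaw of y 2.0127
[[ 92  86  89]
 [ 91  87  88]
 [ 85  78  81]
 [ 79  73  75]
 [ 76  71  74]
 [ 81  76  77]
 [ 80  78  76]
 [ 81  75  75]
 [ 88  85  83]
 [127 126 118]
 [130 128 119]
 [ 95  93  89]
 [ 83  79  79]]
[268.69921136 201.08385777]
[268.71581249 198.6728761 ]
```

View pics/s16c.png

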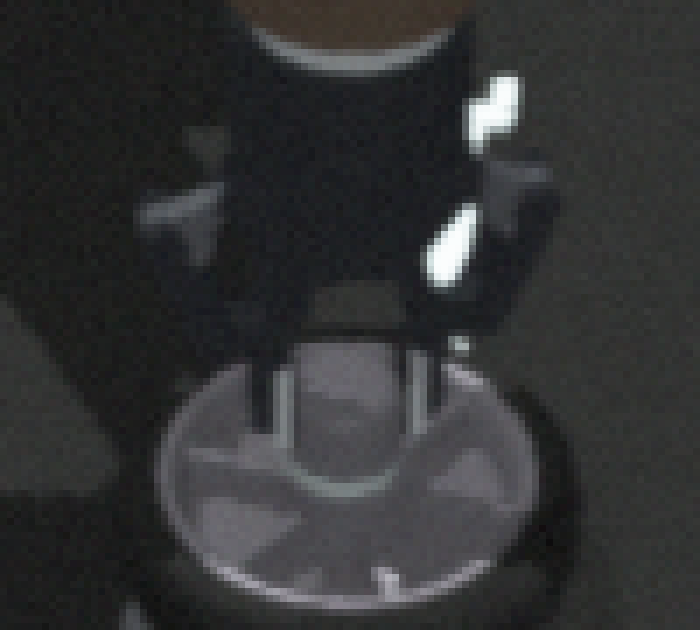

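The spacer strip below the cap rim spans rows 199 to 201. That matches the predicted 198.7 to 201.1 for a spacer on the hub with the cap rim directly on it. The push is steady at 15.6 N, so I'm handing in.

```bash
python3 - <<'E'
from h import *
print(arm.sense()["force"].round(1)); print(arm.hand_in())
E
```

```text
[-5.6  1.3 15. ]
the job is handed in; nothing more can be done
None
```

I fitted the steel spacer over the axle and pressed the hub cap on past its click until it was home. I handed in at about 18.4 s with the hand still gripping and pressing the cap.

- **Spacer:** the top view showed it concentric with the axle and flat on the hub after I let go.
- **Click:** the push rose to about 9–10 N, then fell to about −1 N as the teeth passed the bead.
- **Fully home:** the cap then stopped hard. The tool stayed at z = 71.6 mm (I predicted 71.5) while the push rose from 8 to 15.6 N. The strip of spacer visible under the rim matched the cap sitting on it to within about half a pixel.
- **At hand-in:** the push was 15 N down.
- **Disagreements:** a sideways force of about 5.6 N remained under the press, with the tool about 0.8 mm from my axle estimate. The gripper read 36.5–37 mm on both 40 mm parts.
- **Other objects:** none looked moved in the scene picture taken while I was pressing the cap. I checked that by eye and did not measure it.

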